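# Gauge the worn guide bush of a sweet-slab cutter

### The arm

A 6-joint arm with a two-finger parallel gripper is mounted at the origin on the work surface. World frame = base frame: x ahead of the robot, y to its left, z up, the work surface at z = 0. Lengths are in mm, angles in rad, forces in N, time in s.
With the tool pointing down it reaches from about 350 to 725 mm from the base axis. Payload 4.3 kg.
Tool frame: the origin (TCP) lies midway between the tips of the shut fingers; the grasp point (between the pads) lies manip.hold_point_z behind it (manip.hold_point_z is the distance from the TCP to the grasp point, in mm); z points along the fingers, y is the direction in which the jaws open and shut (so a half turn about z gives the same grasp; the last joint's range is limited). The gripper opens to 85 mm and grips with 20 to 120 N. Pads are 22 mm wide; open, the fingers measure 114 mm over their backs; the gripper's body (76 mm by 85 mm) begins 54 mm behind the grasp point. The pads swing forward as they close: fully open they stand 13 mm farther back than shut.
Start: joints at [-0.11, 0.377, 0.081, 1.274, 0, 1.46], TCP at [575.036, 0.002, 231.329] pointing down, gripper open.
Joint ranges: [-2.72, 2.72], [-0.84, 1.66], [-1.02, 1.22], [-1.77, 2.12], [-1.37, 1.28], [-3.14, 3.14]. Speed limits (rad/s): [2.57, 2.57, 3.14, 3.14, 3.14, 3.14].

### API

Orientations are given as a unit quaternion [x, y, z, w].
In Python, from bench import manip gives the robot as it stands. The module is installed in compiled form; this text tells all that it offers.
- The arm moves only by the tool carry_out, never from a script. Its argument "targets" is one flat list of numbers, 5 for each row, row after row: the shift along the tool's x, y, z in cm, then the turn about the tool's z in degrees, then the closure, from -1 (fully open) to 1 (shut), so that 0 is half open. In form: [tx, ty, tz, yaw, claw, tx, ty, tz, yaw, claw, ...]. A call has 1 to 20 rows; each row shifts and turns the commanded pose from where the row before left it, along the tool's axes as they then stand; what a row does not reach is not made up. A row lasts 1/10 s, in which the tool goes at most 50 mm and 8.59 degrees, less where a joint would pass 70% of its speed; a pose out of reach is approached as far as the arm can. A call with a gripper value outside its range is refused whole. The fingers move at their own pace and stop on an object; "squeeze" is the grip in N (left out, the last holds). Time passes only in rows, so rows that do not move let the fingers close. It gives the time, the measured TCP pose, the force and the opening at its end, in the units of the state.
- manip.sense(): the state, without advancing time (a new reading comes with each control period).
- manip.get_image(name): name is "scene" or "side" or "wrist"; returns the picture (384x512x3 uint8, blue, green, red); there is no depth.
- manip.calibration(name): a dict with "fx", "fy", "cx", "cy" (pixels), "extrinsics" (4x4, takes a point from camera to world coordinates); the wrist camera has in their place "mount" (4x4, takes a point from camera to tool coordinates, whose origin is the TCP and whose axes are the flange's). Camera axes: x right, y down, z forward; pixel columns grow to the right and rows downward; lengths in mm; the calibration is good to about 2 mm. A picture is of the moment at which its call begins: read the wrist's pose just before it. calibration takes no time and is no camera call.
- manip.finish_job(): hands the job in, once; it reports no verdict.
The state is a dict: "t": time; "joint_pos": joint angles; "qvel": joint speeds; "tau": joint torques, N m; "ee_pos": TCP position; "tool_rot": TCP orientation; "ft_force": force on the tool from outside, world axes, zero at the start; "torque": the same for the moment, N m; "grip_width": opening from 0.0 (shut) to 1.0 (fully open).
Only numpy, scipy, OpenCV 4.12 (cv2) and the standard library are available. Lean on these libraries where they do the work, as an engineer would, in place of code of your own. Each camera call takes 0.05 s, during which the arm holds its last target.

### The job

Check the wider of the two guide bushes: take the plunger gauge from its wooden stand, feel its nose into the wide bore (the bush sits a few millimetres off the middle of its block) and push it straight down until its collar sits flat on the bush. Then press and hold its lock button so the plungers spring out to the wall, and let the button up to lock them. Draw the gauge straight out with the reading still locked in and stand it back upright in the pocket of its stand, working gently, without forcing the gauge against the bush or leaning hard on the button, and leave the other tools, the jar and the bowl alone.

Things in the scene. Friction and masses are not known exactly. Their poses are not given: they have to be found in the camera images.
- gauge_grip (a point): Middle of the gauge's round banded steel handle (24 mm diameter, 54 mm long), on its axis, 73 mm above the gauge's foot; z points up the gauge. From the foot up: pilot nose 38 mm diameter, 12 mm high, its lower edge barely broken; neck 26 mm; flat collar 60 mm diameter, 8 mm thick, underside 38 mm above the foot; handle from 46 to 100 mm; lock button, its top 114 mm up.
- gauge: The whole gauge, 0.18 to 0.29 kg; origin under the centre of its foot, z up. Plungers along x, 30 mm up. Two round-ended spring shoes along y, 19 mm up, 43 mm across: the rim of the bore pushes them in, for a push of 5 to 12 N; then they drag with 2 to 3 N both ways.
- plunger (a joint): How far each of the two linked plungers stands out (m): 0 at the start (tips 30 mm across), 5 mm when both touch the wall of the 40 mm bore, 9 mm at most in free air. A notched lock (a notch every 2.5 mm) holds them while the button is up, too firmly to push back; with the button down, damped springs of about 2 N each move them out to the wall in about 0.6 s.
- lock: The lock button on top of the gauge, a dark round steel cap, 18 mm in diameter and 8 mm high (its body's origin is the gauge's foot; use lock_top).
- lock_top (a point): Centre of the top face of the lock button. Pressed straight down it travels 5 mm: 8 N to start, 10.5 N at the bottom; it springs back up and frees the plungers from about 2 mm down.
- wide_bush: The wider bush: aluminium block 84 x 84 x 46 mm fixed to the table, with a round brass bush set eccentrically in it: flange 68 mm in diameter, 10 mm thick, on the block's top, its face 56 mm above the table. The bore, in the middle of the flange, is upright, 40 mm in diameter, 46 mm deep. Origin at the centre of the block's underside.
- wide_mouth (a point): Centre of the block, in the plane of the bush's face. The bore's axis lies 4 mm to one side of this point, a different way each time that no reading gives: see or feel it. The bush is too stiff to be shoved. The bore's rim is barely broken (0.5 mm); the nose has 1 mm clearance all round and drops in within about 1.5 mm of the axis. Home, the gauge's foot is 38 mm below.
- narrow_bush: The other bush, of the same outside size but with a bore of only 26 mm; not to be gauged.
- stand: The gauge's stand: dark wooden block 80 x 80 x 44 mm fixed to the table with a round pocket 56 mm in diameter, 32 mm deep, in the middle of its top. Origin at the centre of its underside.
- stand_floor (a point): Centre of the pocket's floor, 12 mm above the table, on which the gauge's foot stands.
- wrench: Steel wrench 150 mm long lying between the blocks, to be left alone; the origin is its middle.
- driver: Screwdriver 170 mm long lying between the blocks, to be left alone; the origin is its middle.
- honey: Closed amber glass jar, 68 mm in diameter, 100 mm high, to be left alone; origin under its centre.
- tub: Clear round bowl 110 mm wide, 60 mm high, to be left alone; origin under its centre.
- spatula: Flat spatula 260 mm long lying in front of the slab cutter, to be left alone.
- brush: Brush 180 mm long lying in front of the slab cutter, to be left alone.
Not all that is in view belongs to the job. Leave any pink or red look-alike of the gauge alone.

How it is judged:
By the outcome, as a careful person would: the job done as asked, in the order asked, and still so for the second after the job is handed in, with the robot touching nothing.
It also fails if it takes over 72 s, if anything falls off the work surface, if the arm or the gripper's body presses on something with over 40 N, if the wrist force passes 120 N, or if a joint passes its speed limit or range.

## Working session

There is one attempt and no reset: what is moved stays moved. The work goes in short steps, Python scripts to look and compute and a tool call to move; the robot and the scene stay as the last step left them, time stands still between calls to the robot, and variables do not carry over. Pictures are saved under pics/ and viewed, and the job is handed in when it is done.

Besides the shell and the picture viewer there is one more tool, called after "Emit:" in YAML: its name, and indented under it one key for each argument. carry_out: Moves the arm, as the interface text tells. Its arguments: {"type":"object","properties":{"targets":{"type":"array","items":{"type":"number"}},"squeeze":{"type":"number"}},"required":["targets"]}

```bash
mkdir -p pics; cat > h.py <<'E'
import numpy as np, cv2
from bench import manip
from scipy.spatial.transform import Rotation as R
def snap(n,fn):
    s=manip.sense(); im=manip.get_image(n); cv2.imwrite('pics/'+fn,im); return s,im
def cam(n,s=None):
    c=manip.calibration(n); K=np.array([[c['fx'],0,c['cx']],[0,c['fy'],c['cy']],[0,0,1]])
    if 'extrinsics' in c: T=np.array(c['extrinsics'])
    else:
        B=np.eye(4);B[:3,:3]=R.from_quat(s['tool_rot']).as_matrix();B[:3,3]=s['ee_pos'];T=B@np.array(c['mount'])
    return K,T
def onz(K,T,uv,z):
    d=T[:3,:3]@np.linalg.inv(K)@np.array([uv[0],uv[1],1.]);o=T[:3,3]
    return o+d*(z-o[2])/d[2]
def proj(K,T,p):
    q=T[:3,:3].T@(np.array(p)-T[:3,3]);q=K@q;return q[:2]/q[2]
E
python3 - <<'E'
from h import *
np.set_printoptions(precision=3,suppress=True)
for n in ['scene','side','wrist']:
    s,im=snap(n,n+'0.png'); K,T=cam(n,s); print(n,K,T)
print(manip.sense(),manip.hold_point_z)
E
```

```text
scene [[395.165   0.    256.745]
 [  0.    395.165 186.82 ]
 [  0.      0.      1.   ]] [[   0.079    0.803   -0.59  1177.922]
 [   0.997   -0.068    0.04   -39.026]
 [  -0.008   -0.591   -0.806  981.766]
 [   0.       0.       0.       1.   ]]
side [[457.313   0.    247.482]
 [  0.    457.313 187.318]
 [  0.      0.      1.   ]] [[ -0.959  -0.167   0.228 252.528]
 [ -0.282   0.526  -0.803 983.767]
 [  0.015  -0.834  -0.551 766.329]
 [  0.      0.      0.      1.   ]]
wrist [[291.273   0.    257.752]
 [  0.    291.273 189.6  ]
 [  0.      0.      1.   ]] [[  1.      0.     -0.002 574.712]
 [ -0.     -0.951  -0.308  78.604]
 [ -0.002   0.308  -0.951 371.827]
 [  0.      0.      0.      1.   ]]
{'t': 0.15, 'joint_pos': array([-0.11 ,  0.378,  0.08 ,  1.274, -0.   ,  1.46 ]), 'qvel': array([-0.002, -0.005,  0.004,  0.001,  0.   , -0.001]), 'tau': array([  0.001, -46.404,  27.017,   0.014,  -0.   ,   0.   ]), 'ee_pos': array([574.502,   0.048, 230.557]), 'tool_rot': array([ 0.707,  0.707, -0.001, -0.001]), 'ft_force': array([-0.727, -0.078,  0.874]), 'torque': array([-0.002,  0.018,  0.03 ]), 'grip_width': 0.998328066880016} 18.700000000000003
```

View pics/scene0.png

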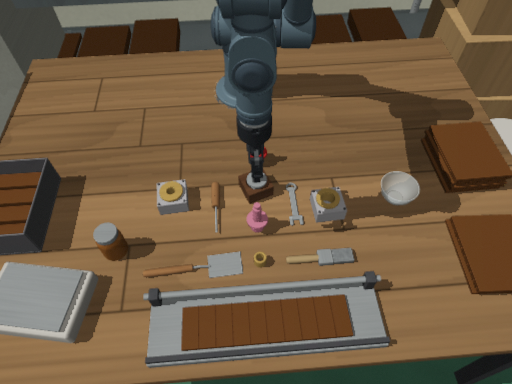

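View pics/side0.png

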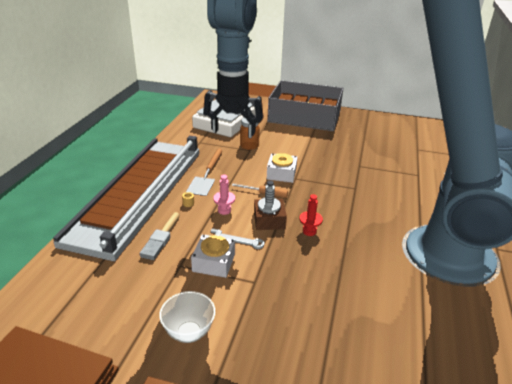

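View pics/wrist0.png

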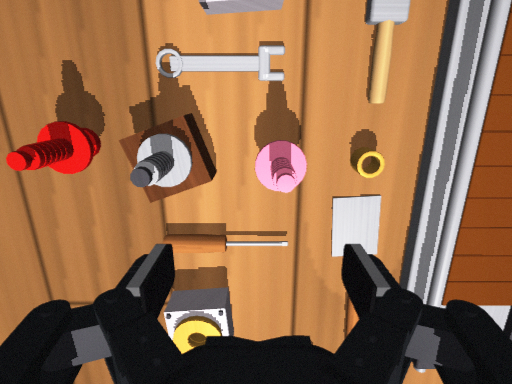

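The scene view shows the gauge in its stand near (257,183), with a red look-alike behind it and a pink one in front. The wide-bore bush is on the right at (327,203) and the narrow one on the left at (172,195). In the wrist view the gauge's button is at about (140,177) and its collar at (163,160).

```bash
python3 - <<'E'
from h import *
np.set_printoptions(precision=1,suppress=True)
s=manip.sense()
K,T=cam('wrist',s)
# collar: light gray blob near
im=cv2.imread('pics/wrist0.png'); hsv=cv2.cvtColor(im,cv2.COLOR_BGR2HSV)
for n,uv,z in [('button',(138,178),126),('collar',(163,160),58),('pinkbtn',(286,186),114),('pinkcol',(280,165),46),('red',(16,160),114),('redcol',(66,148),46)]:
    print(n,onz(K,T,uv,z))
for n,uv,z in [('stand c',(120,138),44),('stand c',(189,115),44),('stand c',(215,180),44),('stand c',(150,202),44)]: print(n,onz(K,T,uv,z))
K,T=cam('scene'); print('wide',onz(K,T,(327,199),56), 'narrow',onz(K,T,(172,191),56),'jar',onz(K,T,(107,233),100),'bowl',onz(K,T,(400,188),50))
for n in ['scene','side']:
    im=cv2.imread(f'pics/{n}0.png')
    c=im[140:240,140:360] if n=='scene' else im[140:290,160:340]
    cv2.imwrite(f'pics/{n}0c.png',cv2.resize(c,None,fx=3.5 if n=='scene' else 4,fy=3.5 if n=='scene' else 4,interpolation=cv2.INTER_CUBIC))
E
```

```text
button [469.3   9.5 126. ]
collar [470.2  10.9  58. ]
pinkbtn [600.4  -1.5 114. ]
pinkcol [599.6   2.5  46. ]
red [356.  23. 114.]
redcol [358.3  22.1  46. ]
stand c [419.8  33.   44. ]
stand c [499.  58.  44.]
stand c [524.  -15.9  44. ]
stand c [444.7 -43.4  44. ]
wide [560.1 201.9  56. ] narrow [ 494.6 -238.4   56. ] jar [ 646.2 -388.6  100. ] bowl [535.6 421.7  50. ]
```

View pics/scene0c.png

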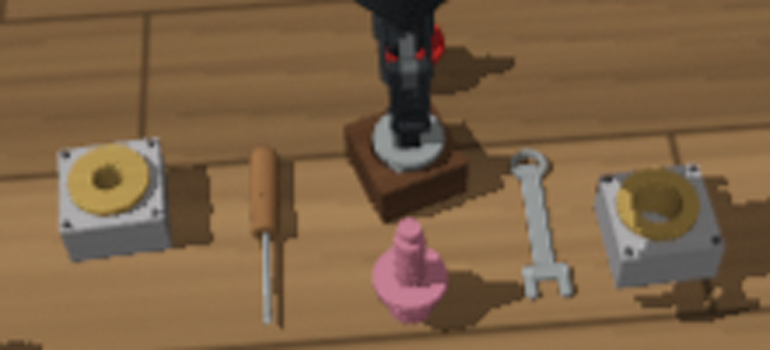

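View pics/side0c.png

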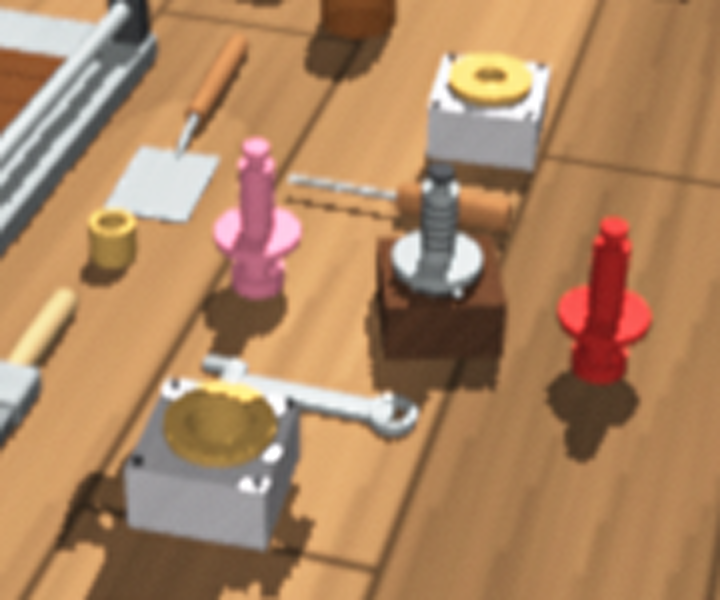

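Wide bush is at about (560,202), the gauge at about (470,10). I'll look at the bore from close above first.

Emit:
carry_out:
  targets: [2.5,-0.3,1.5,0,-1,3.0,-0.3,2.0,0,-1,3.0,-0.3,2.0,0,-1,3.0,-0.3,2.0,0,-1,2.5,-0.3,1.5,0,-1,0,0,0,0,-1,0,0,0,0,-1,0,0,0,0,-1]

```text
t: 0.95
ee_pos: [560.7, 139.3, 142.0]
tool_rot: [0.707, 0.707, 0.0, 0.001]
ft_force: [-0.4, -0.3, 0.2]
grip_width: 1.001
```

```bash
python3 - <<'E'
from h import *
s,im=snap('wrist','w1.png'); print(s['t'],s['ee_pos'],s['tool_rot'],s['ft_force'],s['joint_pos'])
cv2.imwrite('pics/w1c.png',cv2.resize(im[0:230,120:400],None,fx=2.6,fy=2.6,interpolation=cv2.INTER_CUBIC))
E
```

```text
0.95 [560.67819236 139.25743448 141.97848901] [7.07395644e-01 7.06817522e-01 3.01331946e-04 5.49290775e-04] [-0.43336823 -0.26528703  0.23858138] [ 1.33931814e-01  4.20647534e-01 -8.83275168e-02  1.06067612e+00
 -5.08628119e-04  1.70554544e+00]
```

View pics/w1.png

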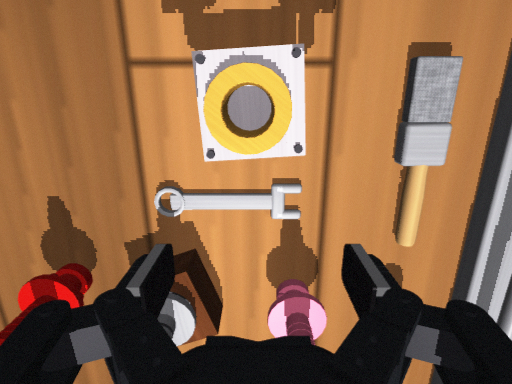

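View pics/w1c.png

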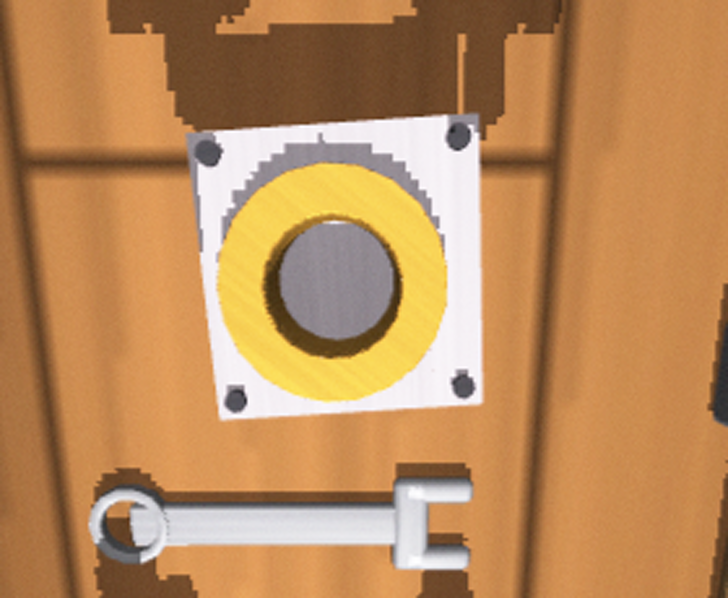

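The wrist view shows the yellow flange round (248,107) with its bore at (249,108), the wrench below it and the gauge near (175,315). Next I'll fit circles to the flange and bore on the face plane.

```bash
cat > fitb.py <<'E'
from h import *
def circ(P):
    A=np.c_[2*P,np.ones(len(P))];x=np.linalg.lstsq(A,(P**2).sum(1),rcond=None)[0]
    return x[:2],np.sqrt(x[2]+x[:2]@x[:2])
def bush(im,s,box):
    K,T=cam('wrist',s); hsv=cv2.cvtColor(im,cv2.COLOR_BGR2HSV)
    m=cv2.inRange(hsv,(20,120,130),(32,255,255))
    x0,y0,x1,y1=box; mm=np.zeros_like(m); mm[y0:y1,x0:x1]=m[y0:y1,x0:x1]
    cs,_=cv2.findContours(mm,cv2.RETR_CCOMP,cv2.CHAIN_APPROX_NONE)
    cs=sorted(cs,key=cv2.contourArea)[-2:]
    for c in cs:
        P=np.array([onz(K,T,p,56)[:2] for p in c[:,0].astype(float)]); print(circ(P),len(P))
if __name__=='__main__':
    s=manip.sense(); bush(cv2.imread('pics/w1.png'),s,(190,40,310,170))
    K,T=cam('wrist',s)
    B=[onz(K,T,(120+u/2.6,v/2.6),46)[:2] for u,v in [(208,153),(459,136),(463,384),(236,399)]]
    print(B,np.mean(B,0)); print('stand/gauge collar',onz(K,T,(175,316),58))
E
python3 fitb.py
```

```text
(array([553.36858819, 206.46468488]), np.float64(20.73851318647268)) 162
(array([553.39587885, 206.83438044]), np.float64(32.84248227525757)) 252
[array([517.99563195, 243.5200883 ]), array([590.06447939, 247.87282922]), array([594.13541821, 176.60025403]), array([522.36877464, 171.96366348])] [556.14107605 209.98920876]
stand/gauge collar [482.43164636  18.76512533  58.        ]
```

Emit:
carry_out:
  targets: [-2.0,-1.2,-1.5,0,-1,-3.0,-1.2,-1.0,0,-1,-3.5,-1.2,0,0,-1,-3.5,-1.2,0,0,-1,-3.0,-1.2,0,0,-1,-2.6,-1.2,1.0,0,-1,-2.0,-1.2,1.5,0,-1,0,0,0,0,-1,0,0,0,0,-1,0,0,0,0,-1]

```text
t: 2.0
ee_pos: [477.2, -56.0, 142.3]
tool_rot: [0.707, 0.707, 0.001, 0.001]
ft_force: [0.1, -0.2, 1.6]
grip_width: 1.001
```

```bash
python3 - <<'E'
from h import *
s,im=snap('wrist','w2.png'); print(s['t'],s['ee_pos'],s['tool_rot'],s['joint_pos'])
K,T=cam('wrist',s); np.save('T2.npy',T)
cv2.imwrite('pics/w2c.png',cv2.resize(im[0:230,120:400],None,fx=2.6,fy=2.6,interpolation=cv2.INTER_CUBIC))
E
```

```text
2.0 [477.17552584 -56.01965024 142.31808682] [0.70712396 0.70708875 0.00070902 0.00083706] [-2.49235761e-01  2.35003129e-01 -3.54424903e-01  9.79204700e-01
  3.63789601e-04  1.32161076e+00]
```

View pics/w2c.png

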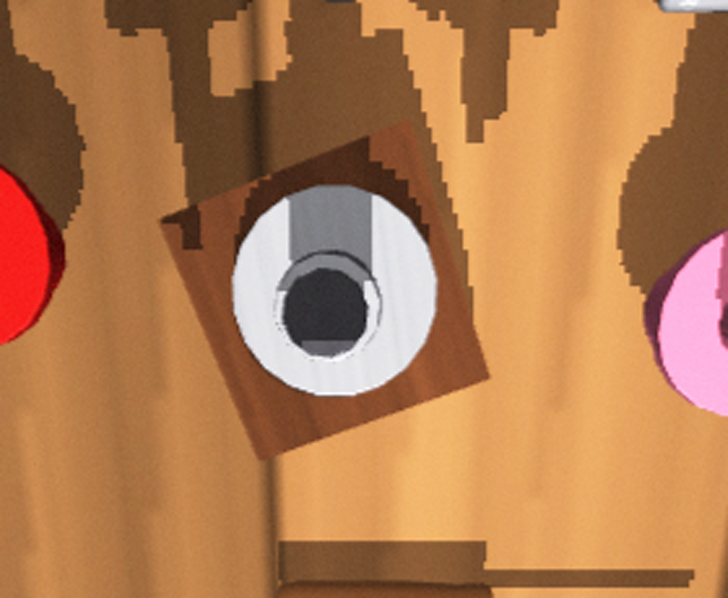

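```bash
python3 - <<'E'
from h import *
from fitb import circ
im=cv2.imread('pics/w2.png'); T=np.load('T2.npy'); K,_=cam('side')
c=manip.calibration('wrist');K=np.array([[c['fx'],0,c['cx']],[0,c['fy'],c['cy']],[0,0,1]])
hsv=cv2.cvtColor(im,cv2.COLOR_BGR2HSV)
m=cv2.inRange(hsv,(0,0,60),(180,60,255)); mm=np.zeros_like(m); mm[60:165,195:300]=m[60:165,195:300]
cs,_=cv2.findContours(mm,cv2.RETR_EXTERNAL,cv2.CHAIN_APPROX_NONE); c=max(cs,key=cv2.contourArea)[:,0].astype(float)
# trim outliers
P=np.array([onz(K,T,p,58)[:2] for p in c])
for _ in range(3):
    o,r=circ(P); d=abs(np.hypot(*(P-o).T)-r); print(o,r,len(P),d.max()); P=P[d<1.2]
# button disc
m=cv2.inRange(hsv,(0,0,0),(180,255,75)); mm=np.zeros_like(m); mm[98:138,222:270]=m[98:138,222:270]
cs,_=cv2.findContours(mm,cv2.RETR_EXTERNAL,cv2.CHAIN_APPROX_NONE); b=max(cs,key=cv2.contourArea); print(cv2.minEnclosingCircle(b)); 
print(onz(K,T,(120+325/2.6,305/2.6),126))
C=[onz(K,T,(120+u/2.6,v/2.6),44)[:2] for u,v in [(162,220),(407,122),(490,377),(263,460)]]
print('stand',np.mean(C,0),[np.linalg.norm(C[i]-C[i-1]) for i in range(4)])
E
```

```text
[470.19274701   9.7854463 ] 29.255644967678652 226 0.5950759648482418
[470.19274701   9.7854463 ] 29.255644967678652 226 0.5950759648482418
[470.19274701   9.7854463 ] 29.255644967678652 226 0.5950759648482418
((244.64369201660156, 119.29618835449219), 16.509336471557617)
[470.48681538  11.41805377 126.        ]
stand [468.91208204   6.63744607] [np.float64(78.93257119428931), np.float64(77.12433301649732), np.float64(78.42991085649096), np.float64(77.9403886947285)]
```

Both fits are consistent: gauge at (470.2, 9.8), bore about (553.4, 206.6). I'll go down over the gauge and grasp lightly, mainly to learn the camera offset.

Emit:
carry_out:
  targets: [2.2,-0.2,0,0,-1,2.4,-0.3,0,0,-1,2.0,-0.2,0,0,-1,0,0,1.5,0,-1,0,0,2.0,0,-1,0,0,2.0,0,-1,0,0,1.5,0,-1,0,0,0.6,0,-1,0,0,0,0,-1,0,0,0,0,-1]

```text
t: 3.05
ee_pos: [469.9, 10.2, 66.1]
tool_rot: [0.707, 0.707, 0.0, 0.001]
ft_force: [0.0, -0.4, 0.3]
grip_width: 1.001
```

```bash
python3 - <<'E'
from h import *
s,im=snap('wrist','w3.png'); print(s['t'],s['ee_pos'],s['ft_force'])
s,im=snap('side','s3.png');cv2.imwrite('pics/s3c.png',cv2.resize(im[120:270,180:360],None,fx=4,fy=4))
E
```

```text
3.05 [469.89089344  10.22409723  66.08711581] [ 0.04424472 -0.36230079  0.27731804]
```

View pics/w3.png

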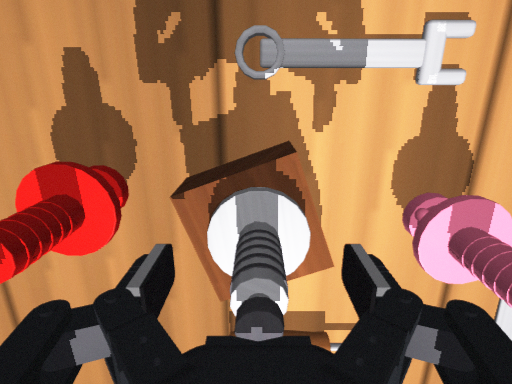

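View pics/s3c.png

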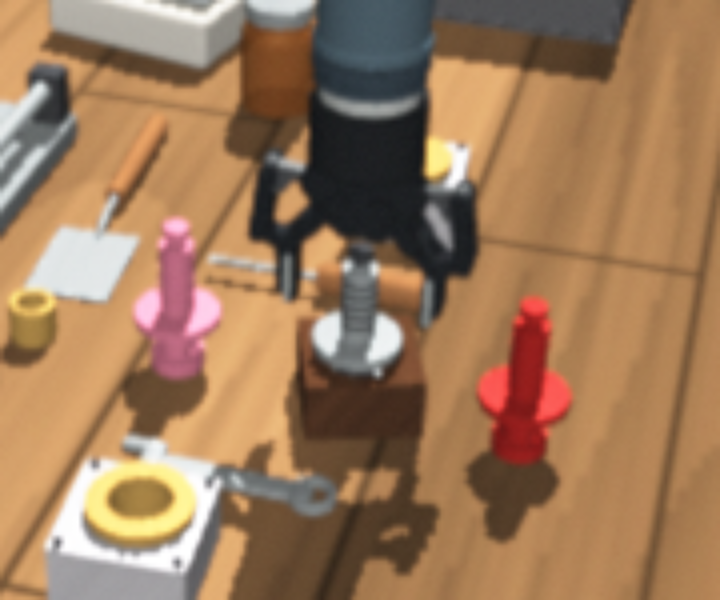

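The gauge stands between the open fingers with its collar at (258,235). Now I'll close.

Emit:
carry_out:
  targets: [0,0,0,0,1,0,0,0,0,1,0,0,0,0,1,0,0,0,0,1,0,0,0,0,1,0,0,0,0,1,0,0,0,0,1,0,0,0,0,1]
  squeeze: 25

```text
t: 3.95
ee_pos: [469.2, 10.0, 65.4]
tool_rot: [0.707, 0.707, 0.0, 0.0]
ft_force: [-0.8, -1.2, 0.7]
grip_width: 0.27
```

```bash
python3 - <<'E'
from h import *
s,im=snap('wrist','w4.png'); print(s['t'],s['ee_pos'],s['ft_force'],s['torque'],s['grip_width']*85)
E
```

```text
3.95 [469.18257391   9.97964975  65.42847046] [-0.79384325 -1.23672299  0.65532473] [-0.00281031  0.02493902  0.02384361] 22.957255609208882
```

View pics/w4.png

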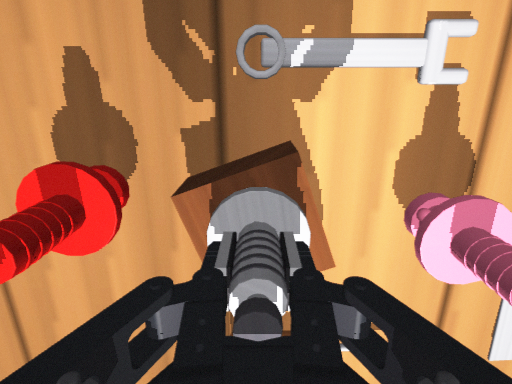

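The grip shut on the handle at 23 mm and the collar in the image did not move. The camera reads about 0.7 mm high in x, so the bore in TCP terms is about (552.7, 206.8). I'll lift and carry.

Emit:
carry_out:
  targets: [0,0,0,0,1,0,0,0,0,1,0,0,-0.5,0,1,0,0,-1.0,0,1,0,0,-1.5,0,1,0,0,-1.5,0,1,0,0,-1.3,0,1,0,0,-0.7,0,1,0,0,0,0,1]
  squeeze: 60

```text
t: 4.9
ee_pos: [469.9, 9.9, 131.5]
tool_rot: [0.707, 0.707, 0.001, 0.001]
ft_force: [0.0, 1.0, -2.0]
grip_width: 0.266
```

Emit:
carry_out:
  targets: [1.0,0.4,0,0,1,2.0,0.9,0,0,1,2.6,1.1,0,0,1,2.8,1.2,0,0,1,2.8,1.2,0,0,1,2.6,1.1,0,0,1,2.6,1.1,0,0,1,2.0,0.9,0,0,1,1.3,0.5,0,0,1,0,0,0,0,1,0,0,0,0,1,0,0,0,0,1,0,0,0,0,1]

```text
t: 6.2
ee_pos: [552.6, 206.1, 130.3]
tool_rot: [0.708, 0.707, -0.0, -0.0]
ft_force: [0.0, 0.5, -1.2]
grip_width: 0.263
```

```bash
python3 - <<'E'
from h import *
s,im=snap('wrist','w5.png'); print(s['t'],s['ee_pos'],s['tool_rot'],s['ft_force'],s['torque'],s['grip_width']*85)
s,im=snap('side','s5.png');cv2.imwrite('pics/s5c.png',cv2.resize(im[120:290,130:310],None,fx=3.5,fy=3.5))
E
```

```text
6.2 [552.62662687 206.06568312 130.28888186] [ 7.07539872e-01  7.06673367e-01 -2.81499760e-04 -5.46816192e-05] [ 0.02650922  0.49630005 -1.23671615] [-0.02223473 -0.04023027  0.02756812] 22.377192706198162
```

View pics/w5.png

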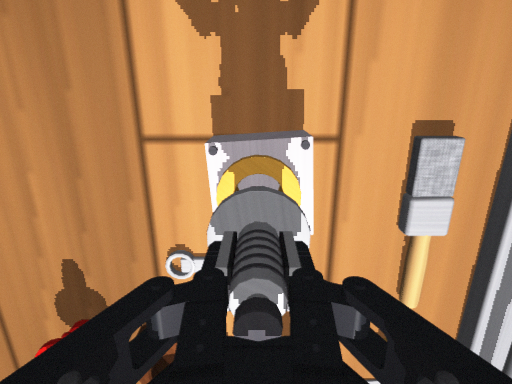

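View pics/s5c.png

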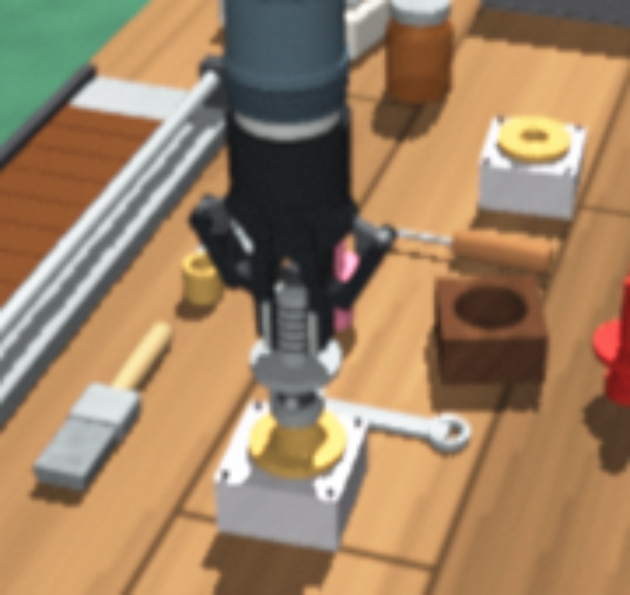

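The gauge hangs upright above the flange, its foot about 21 mm over the face. Next: a small y correction, then down to just above contact.

Emit:
carry_out:
  targets: [0.06,0.0,0.5,0,1,0,0,0.7,0,1,0,0,0.5,0,1,0,0,0.2,0,1,0,0,0,0,1,0,0,0,0,1]

```text
t: 6.9
ee_pos: [553.1, 207.6, 111.3]
tool_rot: [0.707, 0.707, 0.0, 0.0]
ft_force: [-0.0, -0.3, -1.6]
grip_width: 0.262
```

Emit:
carry_out:
  targets: [0,0,0.1,0,1,0,0,0.1,0,1,0,0,0.1,0,1,0,0,0,0,1]

```text
t: 7.3
ee_pos: [552.9, 207.6, 108.2]
tool_rot: [0.707, 0.707, -0.0, -0.0]
ft_force: [0.0, -0.1, -1.8]
grip_width: 0.268
```

Emit:
carry_out:
  targets: [0,0,0.1,0,1,0,0,0.1,0,1,0,0,0,0,1]

```text
t: 7.6
ee_pos: [552.9, 207.6, 106.2]
tool_rot: [0.707, 0.707, -0.0, -0.0]
ft_force: [0.2, -0.6, -1.8]
grip_width: 0.262
```

Emit:
carry_out:
  targets: [0,0,0.1,0,1,0,0,0.1,0,1,0,0,0,0,1]

```text
t: 7.9
ee_pos: [552.9, 207.6, 104.1]
tool_rot: [0.707, 0.707, -0.0, -0.0]
ft_force: [-0.2, 0.4, -0.9]
grip_width: 0.262
```

No contact force with the foot about 5 mm below the face, so the nose is in. I'll keep going, watching the force.

Emit:
carry_out:
  targets: [0,0,0.15,0,1,0,0,0.15,0,1,0,0,0.15,0,1,0,0,0.15,0,1,0,0,0,0,1]

```text
t: 8.4
ee_pos: [552.8, 207.5, 98.0]
tool_rot: [0.707, 0.707, -0.0, -0.0]
ft_force: [0.0, -0.1, -1.5]
grip_width: 0.263
```

Emit:
carry_out:
  targets: [0,0,0.1,0,1,0,0,0.1,0,1,0,0,0,0,1]

```text
t: 8.7
ee_pos: [553.0, 207.6, 96.2]
tool_rot: [0.707, 0.707, -0.0, -0.0]
ft_force: [-1.0, 0.4, -2.2]
grip_width: 0.267
```

Emit:
carry_out:
  targets: [0,0,0.1,0,1,0,0,0.1,0,1,0,0,0,0,1]

```text
t: 9.0
ee_pos: [552.9, 207.6, 94.1]
tool_rot: [0.707, 0.707, -0.0, -0.0]
ft_force: [0.7, 0.4, -2.3]
grip_width: 0.268
```

Emit:
carry_out:
  targets: [0,0,0.1,0,1,0,0,0.1,0,1,0,0,0,0,1]

```text
t: 9.3
ee_pos: [553.3, 207.4, 92.6]
tool_rot: [0.707, 0.707, 0.0, 0.0]
ft_force: [-0.8, -1.0, -0.8]
grip_width: 0.266
```

Emit:
carry_out:
  targets: [0,0,0.1,0,1,0,0,0.1,0,1,0,0,0,0,1]

```text
t: 9.6
ee_pos: [553.6, 207.5, 90.6]
tool_rot: [0.707, 0.707, 0.0, 0.001]
ft_force: [0.5, -1.6, 2.2]
grip_width: 0.265
```

Emit:
carry_out:
  targets: [0,0,0.1,0,1,0,0,0.1,0,1,0,0,0,0,1]

```text
t: 9.9
ee_pos: [552.8, 207.4, 87.6]
tool_rot: [0.707, 0.707, -0.0, -0.0]
ft_force: [2.4, -2.1, -2.0]
grip_width: 0.267
```

Emit:
carry_out:
  targets: [0,0,0.1,0,1,0,0,0.1,0,1,0,0,0,0,1]

```text
t: 10.2
ee_pos: [552.7, 207.4, 85.7]
tool_rot: [0.707, 0.707, -0.0, -0.0]
ft_force: [2.0, -2.6, -3.2]
grip_width: 0.267
```

The shoes are past the rim. A slight side load (+2, −2.6 N) says to ease over by a few tenths of a millimetre.

Emit:
carry_out:
  targets: [-0.04,0.04,0.1,0,1,0,0,0.1,0,1,0,0,0,0,1]

```text
t: 10.5
ee_pos: [553.1, 207.3, 84.0]
tool_rot: [0.707, 0.707, -0.0, -0.0]
ft_force: [-0.3, -1.5, -2.4]
grip_width: 0.264
```

Emit:
carry_out:
  targets: [0,0,0.1,0,1,0,0,0.1,0,1,0,0,0,0,1]

```text
t: 10.8
ee_pos: [553.4, 207.3, 82.1]
tool_rot: [0.707, 0.707, 0.0, -0.0]
ft_force: [0.9, -0.3, -2.3]
grip_width: 0.264
```

Emit:
carry_out:
  targets: [0,0,0.1,0,1,0,0,0.1,0,1,0,0,0,0,1]

```text
t: 11.1
ee_pos: [553.5, 207.3, 80.1]
tool_rot: [0.707, 0.707, 0.0, -0.0]
ft_force: [1.4, -1.3, -3.9]
grip_width: 0.269
```

Emit:
carry_out:
  targets: [0,0,0.1,0,1,0,0,0.1,0,1,0,0,0,0,1]

```text
t: 11.4
ee_pos: [553.4, 207.3, 78.1]
tool_rot: [0.707, 0.707, 0.0, -0.0]
ft_force: [-0.2, -0.4, -1.9]
grip_width: 0.263
```

Emit:
carry_out:
  targets: [0,0,0.1,0,1,0,0,0.1,0,1,0,0,0.1,0,1,0,0,0.1,0,1]

```text
t: 11.8
ee_pos: [553.5, 207.3, 74.3]
tool_rot: [0.707, 0.707, 0.0, 0.0]
ft_force: [-0.5, -0.1, 0.2]
grip_width: 0.269
```

Emit:
carry_out:
  targets: [0,0,0.1,0,1,0,0,0,0,1]

```text
t: 12.0
ee_pos: [553.4, 207.2, 73.0]
tool_rot: [0.707, 0.707, -0.0, -0.0]
ft_force: [1.4, 0.6, -1.4]
grip_width: 0.265
```

```bash
python3 - <<'E'
from h import *
s,im=snap('side','s6.png');cv2.imwrite('pics/s6c.png',cv2.resize(im[150:290,150:290],None,fx=4,fy=4)); print(s['ft_force'],s['ee_pos'],s['torque'])
E
```

```text
[ 1.39593462  0.55236951 -1.44579795] [553.37070943 207.22426538  72.97829687] [-0.0209228  -0.10996436  0.03847338]
```

View pics/s6c.png

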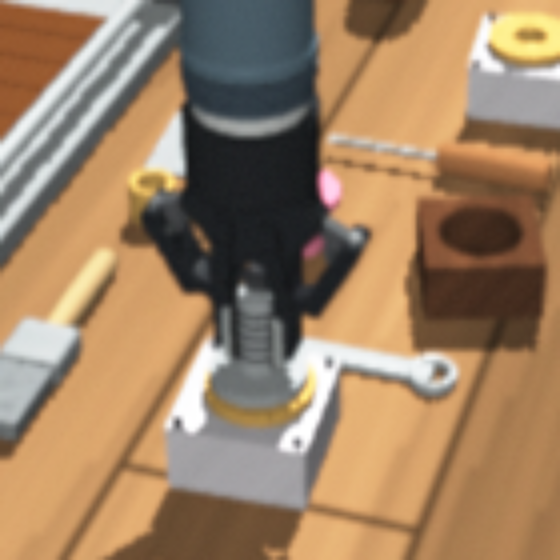

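The gauge is almost home, with the collar about 2 mm above the brass face. I'll close the last gap in half-millimetre steps until force shows.

Emit:
carry_out:
  targets: [0,0,0.05,0,1,0,0,0.05,0,1,0,0,0,0,1]

```text
t: 12.35
ee_pos: [553.4, 207.2, 72.2]
tool_rot: [0.707, 0.707, -0.0, -0.0]
ft_force: [0.2, -0.0, -1.9]
grip_width: 0.266
```

Emit:
carry_out:
  targets: [0,0,0.05,0,1,0,0,0,0,1]

```text
t: 12.55
ee_pos: [553.4, 207.2, 71.8]
tool_rot: [0.707, 0.707, 0.0, -0.0]
ft_force: [-0.5, 0.3, -0.9]
grip_width: 0.267
```

Emit:
carry_out:
  targets: [0,0,0.05,0,1,0,0,0,0,1]

```text
t: 12.75
ee_pos: [553.4, 207.2, 71.6]
tool_rot: [0.707, 0.707, 0.0, 0.0]
ft_force: [-1.0, 0.2, 1.4]
grip_width: 0.271
```

Emit:
carry_out:
  targets: [0,0,0.05,0,1,0,0,0,0,1]

```text
t: 12.95
ee_pos: [553.5, 207.3, 71.5]
tool_rot: [0.707, 0.707, 0.0, 0.0]
ft_force: [-2.5, -1.1, 4.6]
grip_width: 0.263
```

Emit:
carry_out:
  targets: [0,0,0.05,0,1,0,0,0,0,1,0,0,0,0,1]

```text
t: 13.25
ee_pos: [553.5, 207.3, 71.5]
tool_rot: [0.707, 0.707, 0.0, 0.0]
ft_force: [-3.5, -1.0, 7.7]
grip_width: 0.265
```

z has stopped at 71.5 with the force rising, so the collar is seated. I'll open and rise clear.

Emit:
carry_out:
  targets: [0,0,-0.06,0,1,0,0,0,0,0.3,0,0,0,0,-0.4,0,0,0,0,-1,0,0,0,0,-1,0,0,0,0,-1,0,0,0,0,-1,0,0,0,0,-1]

```text
t: 14.05
ee_pos: [553.5, 207.2, 70.9]
tool_rot: [0.707, 0.707, 0.0, 0.0]
ft_force: [0.0, -0.2, 0.2]
grip_width: 1.003
```

Emit:
carry_out:
  targets: [0,0,-1.0,0,-1,0,0,-1.8,0,-1,0,0,-2.2,0,-1,0,0,-1.8,0,-1,0,0,-0.8,0,-1,0,0,0,0,1,0,0,0,0,1,0,0,0,0,1,0,0,0,0,1,0,0,0,0,1,0,0,0,0,1,0,0,0,0,1,0,0,0,0,1]

```text
t: 15.35
ee_pos: [553.5, 207.2, 146.9]
tool_rot: [0.707, 0.707, 0.0, 0.0]
ft_force: [0.1, 0.6, -0.0]
grip_width: -0.0
```

```bash
python3 - <<'E'
from h import *
s,im=snap('wrist','w7.png'); print(s['t'],s['ee_pos'],s['tool_rot'],s['ft_force'],s['torque'],s['grip_width']*85)
s,im=snap('side','s7.png');cv2.imwrite('pics/s7c.png',cv2.resize(im[150:290,150:290],None,fx=4,fy=4))
s,im=snap('scene','c7.png');cv2.imwrite('pics/c7c.png',cv2.resize(im[100:230,260:390],None,fx=4,fy=4))
E
```

```text
15.35 [553.47700065 207.17340059 146.8875291 ] [7.07132748e-01 7.07080811e-01 2.46750761e-05 5.01274823e-05] [ 0.13027132  0.60189534 -0.03566632] [ 0.00843453 -0.06086016  0.00802291] -0.03929623534527095
```

View pics/w7.png

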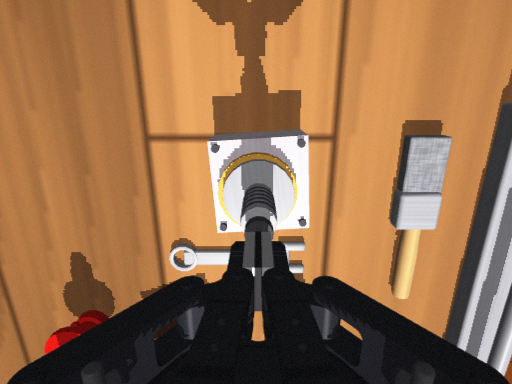

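View pics/s7c.png

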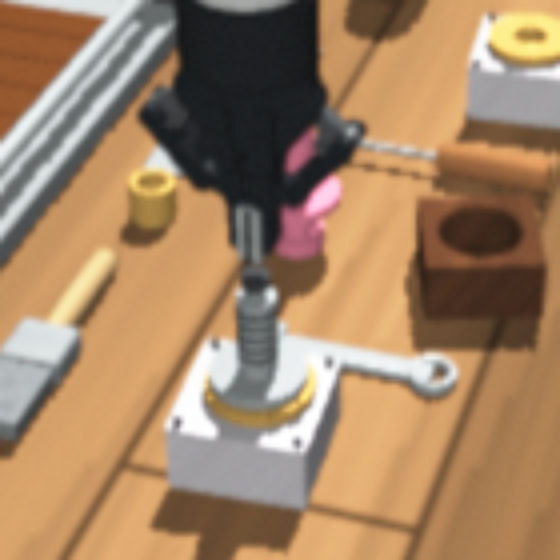

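View pics/c7c.png

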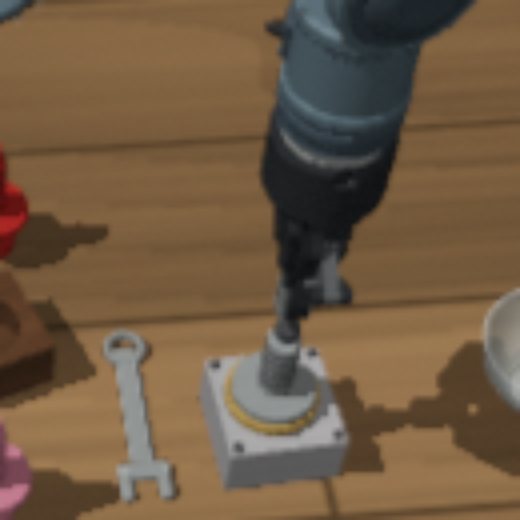

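The gauge sits flush with an even brass ring showing, and the shut tips are right above the button. Now I'll go down to it.

Emit:
carry_out:
  targets: [0,0,0.4,0,1,0,0,0.6,0,1,0,0,0.3,0,1,0,0,0,0,1,0,0,0,0,1]

```text
t: 16.0
ee_pos: [553.3, 207.1, 133.7]
tool_rot: [0.707, 0.707, -0.0, -0.0]
ft_force: [0.5, -0.2, 1.3]
grip_width: -0.002
```

Emit:
carry_out:
  targets: [0,0,0.05,0,1,0,0,0.05,0,1,0,0,0,0,1]

```text
t: 16.3
ee_pos: [553.5, 207.2, 133.0]
tool_rot: [0.707, 0.707, 0.0, 0.0]
ft_force: [0.3, -0.2, -0.3]
grip_width: -0.002
```

Emit:
carry_out:
  targets: [0,0,0.05,0,1,0,0,0.05,0,1,0,0,0,0,1]

```text
t: 16.6
ee_pos: [553.6, 207.3, 132.4]
tool_rot: [0.707, 0.707, 0.0, 0.0]
ft_force: [0.1, -0.5, 3.3]
grip_width: 0.001
```

Emit:
carry_out:
  targets: [0,0,0.05,0,1,0,0,0.05,0,1,0,0,0.05,0,1,0,0,0,0,1]

```text
t: 17.0
ee_pos: [553.7, 207.3, 131.4]
tool_rot: [0.707, 0.707, 0.0, 0.0]
ft_force: [-2.7, -1.0, 7.7]
grip_width: -0.001
```

Emit:
carry_out:
  targets: [0,0,0.05,0,1,0,0,0.05,0,1,0,0,0.05,0,1,0,0,0,0,1]

```text
t: 17.4
ee_pos: [553.7, 207.3, 130.1]
tool_rot: [0.707, 0.707, 0.001, 0.0]
ft_force: [-3.8, -0.4, 8.7]
grip_width: 0.002
```

Emit:
carry_out:
  targets: [0,-0.02,0.05,0,1,0,-0.01,0.05,0,1,0,0,0.05,0,1,0,0,0,0,1]

```text
t: 17.8
ee_pos: [553.7, 207.3, 128.8]
tool_rot: [0.707, 0.707, 0.001, 0.001]
ft_force: [-2.7, -0.2, 10.3]
grip_width: 0.002
```

Emit:
carry_out:
  targets: [0,0,0.03,0,1,0,0,0,0,1,0,0,0,0,1,0,0,0,0,1,0,0,0,0,1,0,0,0,0,1]

```text
t: 18.4
ee_pos: [553.6, 207.3, 128.6]
tool_rot: [0.707, 0.707, 0.001, 0.001]
ft_force: [-2.6, -0.3, 10.1]
grip_width: 0.0
```

Emit:
carry_out:
  targets: [0,0,0,0,1,0,0,0,0,1,0,0,0,0,1,0,0,0,0,1,0,0,0,0,1,0,0,0,0,1]

```text
t: 19.0
ee_pos: [553.7, 207.3, 128.6]
tool_rot: [0.707, 0.707, 0.001, 0.001]
ft_force: [-2.1, -1.1, 8.9]
grip_width: 0.0
```

About 3.7 mm of travel, held at 9–10 N. I'll hold a bit longer, then let up.

Emit:
carry_out:
  targets: [0,0,0,0,1,0,0,0,0,1,0,0,0,0,1,0,0,0,0,1,0,0,0,0,1,0,0,0,0,1,0,0,0,0,1,0,0,0,0,1]

```text
t: 19.8
ee_pos: [553.7, 207.3, 128.6]
tool_rot: [0.707, 0.707, 0.001, 0.001]
ft_force: [-2.1, -1.1, 9.6]
grip_width: 0.001
```

Emit:
carry_out:
  targets: [0,0,-0.1,0,1,0,0,-0.15,0,1,0,0,-0.15,0,1,0,0,-0.2,0,1,0,0,-0.3,0,1,0,0,-0.8,0,1,0,0,0,0,1,0,0,0,0,1]

```text
t: 20.6
ee_pos: [553.5, 207.3, 144.4]
tool_rot: [0.707, 0.707, 0.0, 0.0]
ft_force: [-0.1, 0.0, 0.2]
grip_width: 0.002
```

```bash
python3 - <<'E'
from h import *
s,im=snap('side','s8.png');cv2.imwrite('pics/s8c.png',cv2.resize(im[150:290,150:290],None,fx=4,fy=4))
print(s['t'],s['ee_pos'],s['ft_force'])
a=cv2.imread('pics/s7.png');print(abs(a[215:290,180:250].astype(int)-im[215:290,180:250]).mean())
E
```

```text
20.6 [553.46537446 207.3007375  144.36313072] [-0.05780145  0.02089276  0.24515401]
1.6991746031746031
```

View pics/s8c.png

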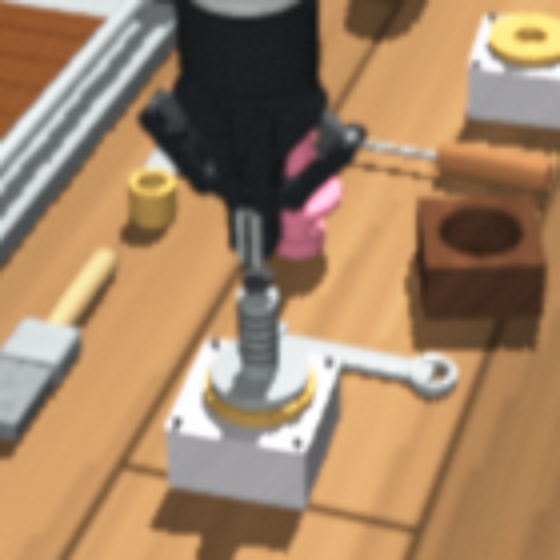

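The button is back up and the gauge still sits flush. I'll open, go down and regrip.

Emit:
carry_out:
  targets: [0,0.02,0,0,-1,0,0,0,0,-1,0,0,0,0,-1,0,0,0,0,-1,0,0,0,0,-1,0,0,0,0,-1,0,0,0.8,0,-1,0,0,1.6,0,-1,0,0,2.2,0,-1,0,0,1.6,0,-1,0,0,0.8,0,-1,0,0,0.2,0,-1,0,0,0,0,-1,0,0,0,0,-1]

```text
t: 22.05
ee_pos: [554.1, 207.4, 73.0]
tool_rot: [0.707, 0.707, 0.001, 0.0]
ft_force: [-0.1, 0.2, 0.0]
grip_width: 1.002
```

Emit:
carry_out:
  targets: [0,0,0,0,1,0,0,0,0,1,0,0,0,0,1,0,0,0,0,1,0,0,0,0,1,0,0,0,0,1,0,0,0,0,1,0,0,0,0,1,0,0,0,0,1]
  squeeze: 40

```text
t: 22.95
ee_pos: [553.2, 207.2, 72.4]
tool_rot: [0.707, 0.707, 0.0, -0.0]
ft_force: [-2.9, -0.2, 4.8]
grip_width: 0.273
```

Emit:
carry_out:
  targets: [0,-0.04,-0.05,0,1,0,0,0,0,1,0,0,0,0,1]
  squeeze: 60

```text
t: 23.25
ee_pos: [553.1, 207.2, 72.5]
tool_rot: [0.707, 0.707, 0.0, 0.0]
ft_force: [-0.6, -0.1, 0.8]
grip_width: 0.268
```

Emit:
carry_out:
  targets: [0,0,-0.1,0,1,0,0,-0.1,0,1,0,0,-0.1,0,1,0,0,0,0,1]

```text
t: 23.65
ee_pos: [553.0, 207.2, 75.6]
tool_rot: [0.707, 0.707, 0.0, 0.0]
ft_force: [0.8, 1.7, -2.4]
grip_width: 0.26
```

Emit:
carry_out:
  targets: [0,0,-0.1,0,1,0,0,-0.1,0,1,0,0,-0.1,0,1,0,0,-0.1,0,1,0,0,-0.1,0,1,0,0,-0.1,0,1]

```text
t: 24.25
ee_pos: [552.7, 207.1, 81.7]
tool_rot: [0.707, 0.707, -0.0, -0.0]
ft_force: [1.5, 0.2, -4.0]
grip_width: 0.265
```

Emit:
carry_out:
  targets: [0,0,-0.15,0,1,0,0,-0.15,0,1,0,0,-0.15,0,1,0,0,-0.15,0,1,0,0,-0.15,0,1,0,0,-0.15,0,1]

```text
t: 24.85
ee_pos: [552.9, 207.2, 90.9]
tool_rot: [0.707, 0.707, 0.0, 0.0]
ft_force: [-0.1, -0.1, -2.3]
grip_width: 0.264
```

Emit:
carry_out:
  targets: [0,0,-0.15,0,1,0,0,-0.15,0,1,0,0,-0.15,0,1,0,0,-0.15,0,1,0,0,-0.15,0,1,0,0,-0.15,0,1]

```text
t: 25.45
ee_pos: [552.9, 207.2, 99.7]
tool_rot: [0.707, 0.707, 0.0, 0.0]
ft_force: [-0.3, 0.2, -1.9]
grip_width: 0.27
```

Emit:
carry_out:
  targets: [0,0,-0.2,0,1,0,0,-0.3,0,1,0,0,-0.6,0,1,0,0,-1.0,0,1,0,0,-0.8,0,1,0,0,0,0,1,0,0,0,0,1]

```text
t: 26.15
ee_pos: [553.4, 207.3, 129.2]
tool_rot: [0.707, 0.707, 0.001, 0.0]
ft_force: [-0.2, 0.4, -2.0]
grip_width: 0.265
```

```bash
python3 - <<'E'
from h import *
s,im=snap('wrist','w9.png'); print(s['t'],s['ee_pos'],s['tool_rot'],s['ft_force'],s['torque'],s['grip_width']*85)
s,im=snap('side','s9.png');cv2.imwrite('pics/s9c.png',cv2.resize(im[150:290,150:290],None,fx=4,fy=4))
s,im=snap('scene','c9.png');cv2.imwrite('pics/c9c.png',cv2.resize(im[100:230,260:390],None,fx=4,fy=4))
E
```

```text
26.15 [553.36392707 207.29958356 129.1579682 ] [7.07112316e-01 7.07100981e-01 5.24164433e-04 3.17574101e-04] [-0.24645575  0.42664005 -1.97602632] [0.06285463 0.0234516  0.02282619] 22.54221632735485
```

View pics/s9c.png

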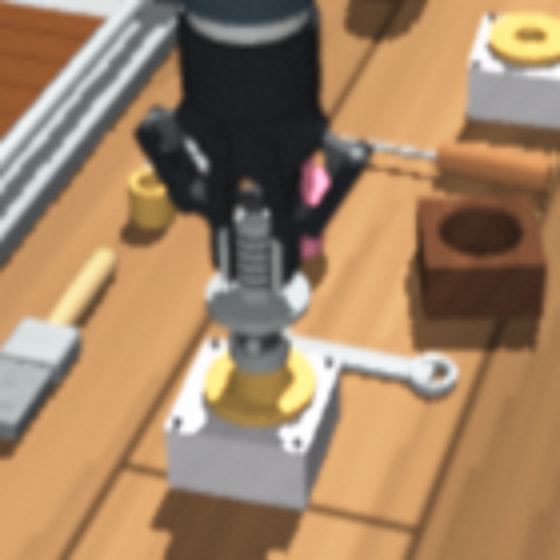

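View pics/c9c.png

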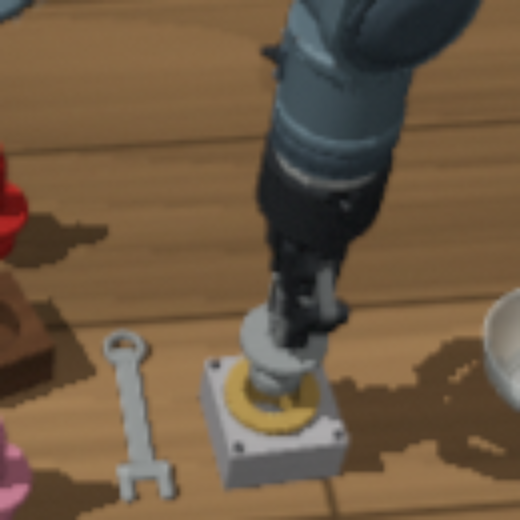

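```bash
python3 - <<'E'
from h import *
a=cv2.imread('pics/s5.png')[205:250,190:240]; b=cv2.imread('pics/s9.png')[205:250,190:240]
c=cv2.imread('pics/c9.png')[165:210,305:355]
cv2.imwrite('pics/cmp.png',np.hstack([cv2.resize(x,(260,234),interpolation=cv2.INTER_NEAREST) for x in (a,b,c)]))
E
```

```text
(no output)
```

View pics/cmp.png

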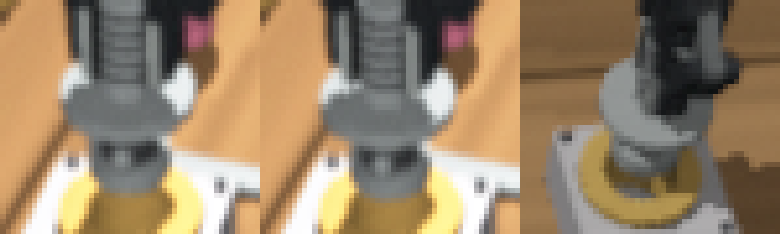

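The gauge is clear of the bush, but the plungers can't be judged at this size. I'll lift it for a flatter look from the side camera while there is time.

Emit:
carry_out:
  targets: [0,0,-1.0,0,1,0,0,-2.0,0,1,0,0,-3.0,0,1,0,0,-3.5,0,1,0,0,-3.5,0,1,0,0,-3.5,0,1,0,0,-3.0,0,1,0,0,-2.0,0,1,0,0,-1.0,0,1,0,0,0,0,1,0,0,0,0,1]

```text
t: 27.4
ee_pos: [552.9, 207.2, 353.6]
tool_rot: [0.707, 0.707, 0.0, 0.0]
ft_force: [0.3, 1.0, -1.2]
grip_width: 0.264
```

```bash
python3 - <<'E'
from h import *
s,im=snap('side','s10.png'); print(s['t'],s['ee_pos'])
K,T=cam('side'); u,v=proj(K,T,s['ee_pos']-[0,0,25]).astype(int); print(u,v,manip.calibration('side')['fx']/np.linalg.norm(s['ee_pos']-T[:3,3]))
s2,im2=snap('scene','c10.png'); K,T=cam('scene'); u2,v2=proj(K,T,s['ee_pos']-[0,0,25]).astype(int)
x0=max(u-45,0);a=im[v-40:v+40,x0:x0+90]; b=im2[v2-40:v2+40,u2-45:u2+45]
cv2.imwrite('pics/cmp10.png',np.hstack([cv2.resize(x,(396,352),interpolation=cv2.INTER_NEAREST) for x in (a,b)]))
E
```

```text
27.4 [552.92223153 207.22817112 353.56252075]
210 141 0.49209691107845055
```

View pics/cmp10.png

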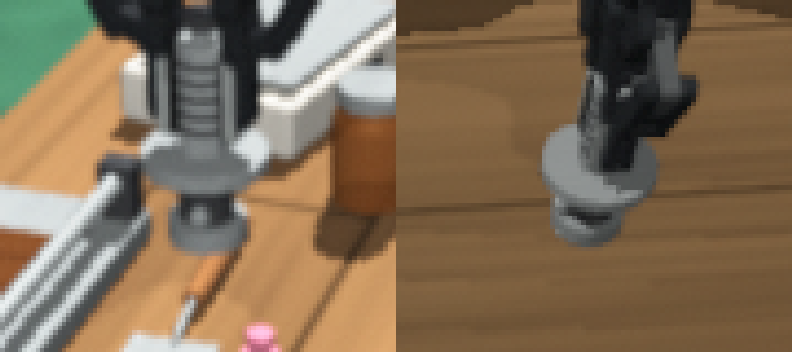

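In the side view, light tips fill both sides of the neck, nearly out to the nose's width, so the plungers are out and locked. Next stop is the stand.

Emit:
carry_out:
  targets: [-1.0,-0.4,0,0,1,-2.2,-0.9,0.5,0,1,-3.0,-1.3,1.5,0,1,-3.2,-1.4,2.0,0,1,-3.2,-1.4,2.5,0,1,-3.0,-1.3,3.0,0,1,-2.4,-1.0,3.0,0,1,-1.4,-0.5,3.0,0,1,-0.57,-0.24,2.5,0,1,0,0,2.0,0,1,0,0,1.0,0,1,0,0,0,0,1,0,0,0,0,1,0,0,0,0,1]

```text
t: 28.9
ee_pos: [469.6, 7.5, 144.8]
tool_rot: [0.707, 0.707, 0.001, 0.001]
ft_force: [0.5, -0.7, -2.3]
grip_width: 0.263
```

```bash
python3 - <<'E'
from h import *
s,im=snap('wrist','w11.png'); print(s['t'],s['ee_pos'],s['tool_rot'],s['ft_force'])
s,im=snap('side','s11.png');a=cv2.resize(im[130:250,210:330],(400,400))
s,im=snap('scene','c11.png');b=cv2.resize(im[120:220,205:305],(400,400)); cv2.imwrite('pics/cmp11.png',np.hstack([a,b]))
E
```

```text
28.9 [469.55477472   7.48494544 144.82071957] [0.70696417 0.70724834 0.00071112 0.00096705] [ 0.45823737 -0.71206224 -2.29907891]
```

View pics/cmp11.png

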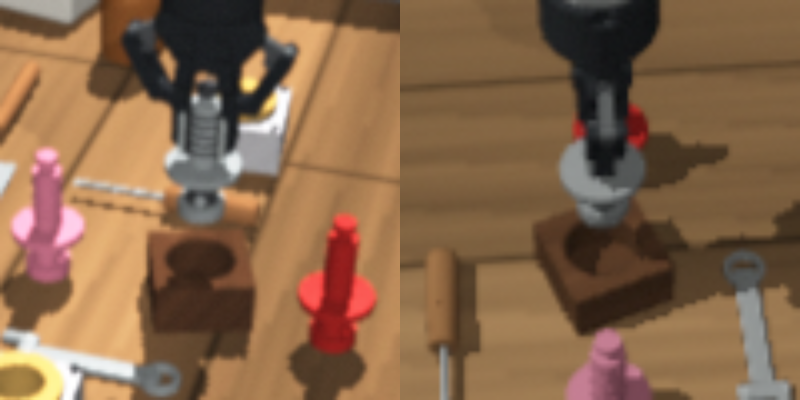

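View pics/w11.png

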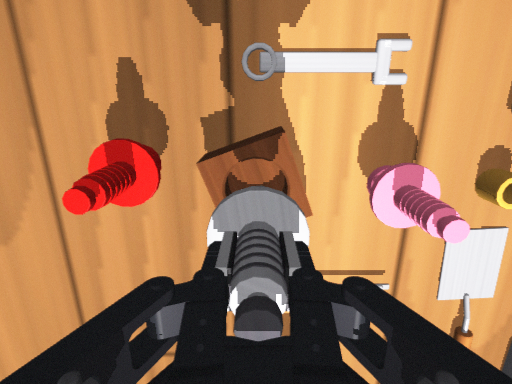

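The gauge hangs over the pocket (rim seen at about (256,175)). I'll lower it now.

Emit:
carry_out:
  targets: [0,-0.05,0.8,0,1,0,0,1.4,0,1,0,0,1.2,0,1,0,0,0.6,0,1,0,0,0.3,0,1,0,0,0,0,1]

```text
t: 29.65
ee_pos: [467.8, 7.5, 100.3]
tool_rot: [0.707, 0.707, -0.0, -0.0]
ft_force: [0.0, -0.1, -0.9]
grip_width: 0.267
```

Emit:
carry_out:
  targets: [0,0,0.4,0,1,0,0,0.7,0,1,0,0,0.7,0,1,0,0,0.5,0,1,0,0,0.3,0,1,0,0,0.2,0,1,0,0,0,0,1]

```text
t: 30.35
ee_pos: [467.9, 7.5, 72.3]
tool_rot: [0.707, 0.707, -0.0, -0.0]
ft_force: [1.3, 0.2, -1.9]
grip_width: 0.266
```

Emit:
carry_out:
  targets: [0,0,0.2,0,1,0,0,0.1,0,1,0,0,0.1,0,1,0,0,0,0,1]

```text
t: 30.75
ee_pos: [468.0, 7.5, 68.6]
tool_rot: [0.707, 0.707, 0.0, 0.0]
ft_force: [-0.5, -0.5, -2.1]
grip_width: 0.267
```

Emit:
carry_out:
  targets: [0,0,0.05,0,1,0,0,0.05,0,1,0,0,0,0,1]

```text
t: 31.05
ee_pos: [468.0, 7.5, 67.6]
tool_rot: [0.707, 0.707, 0.0, 0.0]
ft_force: [0.6, -0.5, -0.9]
grip_width: 0.265
```

Emit:
carry_out:
  targets: [0,0,0.05,0,1,0,0,0.05,0,1,0,0,0,0,1]

```text
t: 31.35
ee_pos: [468.0, 7.5, 66.5]
tool_rot: [0.707, 0.707, -0.0, -0.0]
ft_force: [-1.0, 0.6, -2.2]
grip_width: 0.266
```

Emit:
carry_out:
  targets: [0,0,0.05,0,1,0,0,0.0,0,1]

```text
t: 31.55
ee_pos: [468.1, 7.5, 66.4]
tool_rot: [0.707, 0.707, 0.0, 0.0]
ft_force: [-1.1, 0.7, 2.2]
grip_width: 0.268
```

Emit:
carry_out:
  targets: [0,0,0.05,0,1,0,0,0.0,0,1]

```text
t: 31.75
ee_pos: [468.1, 7.5, 66.4]
tool_rot: [0.707, 0.707, 0.0, 0.0]
ft_force: [-3.1, 0.2, 7.8]
grip_width: 0.266
```

It's resting on the pocket floor. I'll ease off, open and rise straight up.

Emit:
carry_out:
  targets: [0,0,-0.06,0,1,0,0,0,0,0.3,0,0,0,0,-0.4,0,0,0,0,-1,0,0,0,0,-1,0,0,0,0,-1,0,0,0,0,-1,0,0,0,0,-1]

```text
t: 32.55
ee_pos: [468.1, 7.5, 66.2]
tool_rot: [0.707, 0.707, 0.0, 0.0]
ft_force: [-0.9, 0.2, 1.1]
grip_width: 1.006
```

Emit:
carry_out:
  targets: [0,0,-1.0,0,-1,0,0,-1.8,0,-1,0,0,-2.2,0,-1,0,0,-2.2,0,-1,0,0,-2.2,0,-1,0,0,-2.2,0,-1,0,0,-2.0,0,-1,0,0,-1.0,0,-1,-3.0,0,0,0,-1,-3.0,0,0,0,-1,-2.0,0,0,0,-1,0,0,0,0,-1,0,0,0,0,-1]

```text
t: 33.85
ee_pos: [467.7, -72.3, 212.1]
tool_rot: [0.707, 0.707, 0.0, -0.0]
ft_force: [-0.6, 0.9, -0.5]
grip_width: 0.998
```

```bash
python3 - <<'E'
from h import *
s,im=snap('wrist','w12.png'); print(s['t'],s['ee_pos'],s['ft_force'])
s,im=snap('side','s12.png');a=cv2.resize(im[130:250,210:330],(400,400))
s,im=snap('scene','c12.png');b=cv2.resize(im[120:220,205:305],(400,400)); cv2.imwrite('pics/cmp12.png',np.hstack([a,b]))
E
```

```text
33.85 [467.71819239 -72.32072452 212.06131756] [-0.64960109  0.92927727 -0.50619893]
```

View pics/cmp12.png

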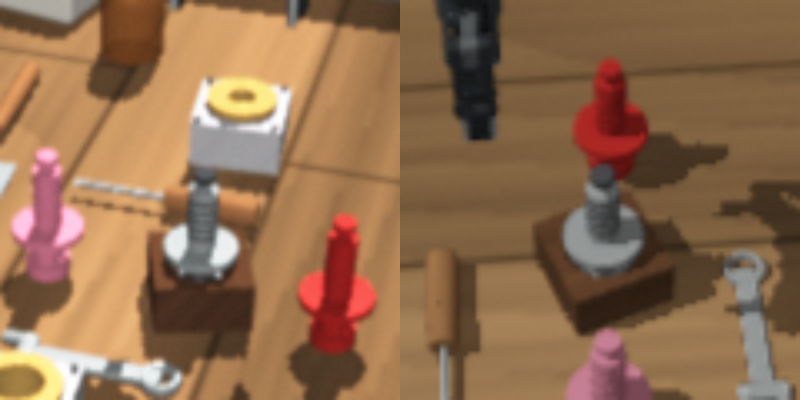

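View pics/w12.png

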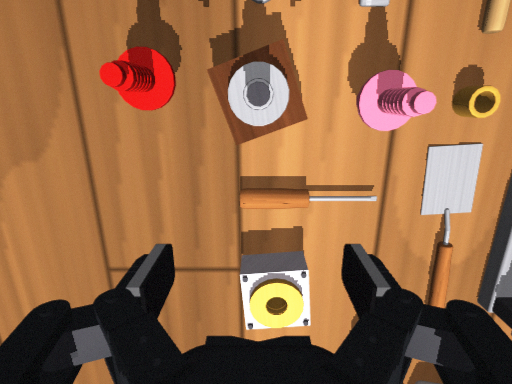

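The gauge stands upright and centred in its stand (258,93), and nothing else has been disturbed. I'm handing the job in.

```bash
python3 -c "
from bench import manip
print(manip.finish_job())"
```

```text
the job is handed in; nothing more can be done
None
```

The wide bush is gauged and the gauge is back upright in its stand; I handed the job in with the clock at about 34 s of the 72 s allowed.

- **Insertion:** The nose went straight into the bore and I pushed down until the collar sat flat. Readings between steps stayed under about 4 N sideways and about 8 N pressing down on the seat.
- **Reading:** I pressed the button about 3.7 mm at 9–10 N and held it there for about 2 s. Then I let it up fully and drew the gauge straight out.
- **Last checks:** The gauge stands upright and centred in its pocket with the arm clear. The tools, look-alikes and narrow bush visible in the last pictures looked undisturbed; I did not check the jar and bowl separately.
- **Less certain:** A side picture after drawing out suggested the plungers were out on both sides. It was too coarse to measure how far, so the locked reading itself was seen only roughly.
- **Disagreement:** The camera and the arm differed by about 0.7 mm in x, which I corrected for.

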